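# Aim the table lamp at the ring dish and switch it on

### The arm

A 6-joint arm with a two-finger parallel gripper is mounted at the origin on the work surface. World frame = base frame: x ahead of the robot, y to its left, z up, the work surface at z = 0. Lengths are in m, angles in rad, forces in N, time in s.
With the tool pointing down it reaches from about 0.35 to 0.775 m from the base axis. Payload 7.3 kg.
Tool frame: the origin (TCP) lies on the front face of the gripper's body, between the roots of the fingers; the fingertips stand ahead of it and the grasp point (between the pads) lies 47 mm ahead of it (finger_overhang is the z of the fingertips in the tool frame, in m); z points along the fingers, y is the line along which they close (so a half turn about z gives the same grasp; the last joint's range is limited). The gripper opens to 92 mm and grips with 3 to 60 N. Pads are 19 mm wide; open, the fingers measure 130 mm over their backs; the gripper's body (75 mm by 190 mm) begins 47 mm behind the grasp point.
Start: joints at [-1.323, 0.342, 1.524, -0, 1.275, -0.146], TCP at [0.201, -0.485, 0.292] pointing down, gripper open.
Joint ranges: [-2.53, 2.53], [-0.77, 2.02], [0.04, 2.7], [-1, 4.14], [0.28, 2.66], [-3.11, 3.11]. Speed limits (rad/s): [2.57, 2.57, 3.14, 3.14, 3.14, 3.14].

### API

Orientations are given as [roll, pitch, yaw] about the fixed x, y, z axes, in that order (R = Rz(yaw) Ry(pitch) Rx(roll)).
In Python, from cell import * gives the robot as it stands. The module is installed in compiled form; this text tells all that it offers.
- The arm moves only by the tool arm_command, never from a script. Its argument "series" is a list of rows, each an object of numbers: "x", "y", "z": the shift along the tool's x, y, z in mm; "rx", "ry", "rz": the turn, a rotation vector about the tool's x, y, z in degrees. A call has 1 to 20 rows; each row is the pose to reach, as a shift and turn from the pose commanded when the call began, along the tool's axes at that moment; what a row does not reach only later rows make up. A row lasts 1/10 s, in which the tool goes at most 50 mm and 8.59 degrees, less where a joint would pass 70% of its speed; a pose out of reach is approached as far as the arm can. A call with a gripper value outside its range is refused whole. "hand" is the finger opening in mm, from 0 to 91.8, set as the call begins (left out, the last holds). The fingers move at their own pace and stop on an object; "squeeze" is the grip in N (left out, the last holds). Time passes only in rows, so rows that repeat a pose let the fingers close. It gives the time, the measured TCP pose, the force, the opening and the grip force at its end, in the units of the state.
- observe(): the state, without advancing time (a new reading comes with each control period).
- read_camera(name): name is "scene" or "top" or "wrist"; returns a dict with "pixels" (480x640x3 uint8, blue, green, red), "K" (3x3 intrinsics, pixels), "k1" (the pictures are not rectified: a ray, as slopes to the right and down, at radius r is drawn at 1 + k1 r^2 times it, then the intrinsics apply), "rvec" (rotation vector, rad) and "tvec" (3), from world to camera coordinates, as OpenCV has them. Camera axes: x right, y down, z forward; pixel columns grow to the right and rows downward; lengths in m; the calibration is good to about 2 mm. A picture is of the moment at which its call begins. There is no depth.
- hand_in(): hands the job in; it is judged then, once.
Trained networks look in a picture, given as the dict that the camera call returned (one of the last four; its "shot" number tells which), for a name from the list of things; names that differ only in an ending like _2 or _b are one class to them, and where a whole thing is asked for, a point or a joint stands for the part that bears it (a point fixed in the world has none). Each returns a list of dicts, best first, with "confidence" (0 to 1); they miss things now and then, are a little off and sometimes report something else, mostly with a low value. They report only what shows in the picture. A call takes as long as a camera call. They do not tell look-alikes from the thing itself.
- boxes_of(picture, query): "point" ([x, y, z] in m, in world coordinates, good to about 4 mm: the middle of the surface that is visible of it).
- trace(picture, query): "pixels" (480x640 bool, what is visible of it).
- mark_of(picture, query): "point" ([x, y, z] in m, in world coordinates, good to about 4 mm: a listed point, or the origin of a listed thing).
The state is a dict: "time": time; "qpos": joint angles; "qvel": joint speeds; "joint_efforts": joint torques, N m; "tool_pos": TCP position; "tool_rot": TCP orientation; "contact_force": force on the tool from outside, world axes, zero at the start; "torque": the same for the moment, N m; "opening": finger opening in m; "grip_force": force on a finger pad.
Only numpy, scipy, OpenCV 4.12 (cv2) and the standard library are available. Lean on these libraries where they do the work, as an engineer would, in place of code of your own. Each camera call takes 0.05 s, during which the arm holds its last target. There are 200 camera calls.

### The job

Light up the white ring dish: with the tip of a closed finger, gently push the brass lamp's arm round until the lamp head points straight at the middle of the ring dish and let the arm rest there, then press the orange button on top of the lamp's post fully in and let it spring back. Do not pinch, lift or shift anything, and leave the loose things on the table where they are.

Things in the scene. Friction and masses are not known exactly. Their poses are not given: they have to be found in the camera images.
- swivel_axis (a point): Lamp's swivel axis at arm mid-height, 150 mm up; turns with the arm: x points along the arm to the lamp head (where the lamp points), z up. Arm: level brass bar 12 mm wide, 20 mm high, bare from 20 to 130 mm out from the axis. Hub of 20 mm radius, 30 mm high, round the axis. Below: post of 9 mm radius on a fixed base disc of 70 mm radius, 20 mm high.
- lampbar_mid (a point): Point in the middle of the bar's section, 80 mm out from the swivel axis along the arm, 150 mm above the table; axes as swivel_axis. Farther out, from 130 to 185 mm from the axis, is the lamp head: a level white cylinder of 44 mm diameter with a yellow lens on its front face.
- lamp_arm (a joint): Swivel of the lamp arm in rad about the upright axis, growing counter-clockwise seen from above; 0 when the arm points along the base's own front, roughly at the robot. It turns a full turn either way, and friction (about 0.12 N m, so 1 to 2 N at 100 mm out) keeps it where it is left.
- switch_top (a point): Centre of the top of the orange push button (30 mm diameter), which sits on the lamp's post exactly on the swivel axis and is the highest part of the lamp, 187 mm above the table. Pressed straight down.
- switch (a joint): How far the orange button is pressed, in m: 0 up, 0.006 fully in, which takes 4 N; it springs back.
- ring_dish: Small white round ceramic ring dish, 94 mm across, 20 mm high, with a 40 mm high cone carrying a gold-coloured ring in its middle; origin at the centre of its underside. Loose; only to be pointed at.
- green_bowl: Green glass bowl, 130 mm across, 60 mm high, loose; origin under its centre. Leave alone.
- phone_stand: Steel phone stand, foot 85 x 75 mm, 105 mm high, loose; origin under the centre of its foot. Leave alone.
- candle: Candle in an amber glass, 76 mm across, 75 mm high, loose; origin under its centre. Leave alone.
- remote: Black remote control, 160 x 44 x 18 mm, long along its x, loose; origin under its centre. Leave alone.
Things that resemble listed ones, but are neither listed nor needed, are in the scene too. What is meant by the ring_dish is not red, and is the smaller of those in its own colour.

How it is judged:
On the way, in this order (a step that is already met when the one before it is completed fails the run):
1. the lamp points at the middle of the ring dish and its arm is at rest, the button not pressed (x of ring_dish in the frame of swivel_axis above 0.05 m and y of ring_dish in the frame of swivel_axis between -0.025 and 0.025 m and velocity of joint lamp_arm between -0.05 and 0.05 rad/s and value of joint switch below 0.002 m), for 0.2 s.
2. the orange button is pressed fully in by the fingers while the lamp points at the dish (x of ring_dish in the frame of swivel_axis above 0.05 m and y of ring_dish in the frame of swivel_axis between -0.025 and 0.025 m and value of joint switch above 0.0045 m and contact force between the fingers and switch above 0.5 N), for 0.05 s.
At the end, for the whole second after the job is handed in: The lamp arm is at rest with the line along it passing within 25 mm of the middle of the ring dish, the dish on the lamp head's side; the button has sprung back; the dish and the other things are within 15 mm of where they began (all of step 1 and distance of each of ring_dish, green_bowl, phone_stand, candle, remote from where it was at the start of the episode below 0.015 m); the robot touches nothing.
It fails at once if the ring dish or another loose thing is lifted or shifted by more than 15 mm (distance of any of ring_dish, green_bowl, phone_stand, candle, remote from where it was at the start of the episode above 0.015 m).
It fails at once if the ring dish or another loose thing is pinched or leaned on (fingers press it with more than 5 N) (contact force between the fingers and ring_dish above 5 N or contact force between the fingers and green_bowl above 5 N or contact force between the fingers and phone_stand above 5 N or contact force between the fingers and candle above 5 N or contact force between the fingers and remote above 5 N).
It fails at once if the lamp arm is shoved or gripped hard (more than 20 N between robot and arm) (contact force between any of the fingers, the arm and lamp_arm above 20 N).
It also fails if it takes over 51 s, if anything falls off the work surface, if the arm or the gripper's body presses on something with over 40 N, if the wrist force passes 120 N, or if a joint passes its speed limit or range.

## Working session

There is one attempt and no reset: what is moved stays moved. The work goes in short steps, Python scripts to look and compute and a tool call to move; the robot and the scene stay as the last step left them, time stands still between calls to the robot, and variables do not carry over. Pictures are saved under pics/ and viewed, at most 10 in all, crops included, and the job is handed in when it is done.

Besides the shell and the picture viewer there is one more tool, called after "Emit:" as name([rows], argument=value, ...), one row to a line, values as JSON. arm_command: Moves the arm, as the interface text tells. Its arguments: {"type":"object","properties":{"series":{"type":"array"},"hand":{"type":"number"},"squeeze":{"type":"number"}},"required":["series"]}

```bash
mkdir -p pics; python3 - <<'E'
from cell import *
import cv2,numpy as np
s=observe();print({k:np.round(s[k],3) for k in ("time","tool_pos","tool_rot","opening")}, )
try: print(finger_overhang)
except Exception as e: print(e)
for c in ("top","scene"):
    p=read_camera(c);cv2.imwrite(f"pics/{c}0.png",p["pixels"])
    for q in ("swivel_axis","lampbar_mid","switch_top","ring_dish","green_bowl","phone_stand","candle","remote"):
        print(c,q,[(np.round(d["point"],3).tolist(),round(d["confidence"],2)) for d in mark_of(p,q)])
E
```

```text
{'time': np.float64(0.0), 'tool_pos': array([ 0.201, -0.484,  0.292]), 'tool_rot': array([-3.14 , -0.   ,  0.394]), 'opening': np.float64(0.092)}
0.0655
top swivel_axis []
top lampbar_mid [([0.44, 0.009, 0.153], 0.88)]
top switch_top [([0.514, 0.052, 0.188], 0.71)]
top ring_dish [([0.749, 0.183, -0.002], 0.75), ([0.558, 0.207, -0.002], 0.75), ([0.834, 0.015, -0.004], 0.56)]
top green_bowl [([0.764, -0.193, -0.001], 0.82), ([0.579, 0.341, 0.002], 0.6)]
top phone_stand [([0.546, -0.342, 0.0], 0.69)]
top candle [([0.576, 0.337, 0.0], 0.97)]
top remote [([0.385, 0.265, 0.002], 0.88)]
scene swivel_axis [([0.514, 0.05, 0.15], 0.86)]
scene lampbar_mid [([0.446, 0.01, 0.154], 0.87)]
scene switch_top [([0.516, 0.043, 0.187], 0.68)]
scene ring_dish [([0.759, 0.182, 0.003], 0.83), ([0.555, 0.204, -0.0], 0.78), ([0.383, 0.261, -0.0], 0.68), ([0.837, 0.014, -0.004], 0.65)]
scene green_bowl [([0.766, -0.195, 0.001], 0.76)]
scene phone_stand [([0.543, -0.341, 0.002], 0.79)]
scene candle [([0.574, 0.342, 0.005], 0.96)]
scene remote [([0.384, 0.262, 0.002], 0.65)]
```

View pics/top0.png

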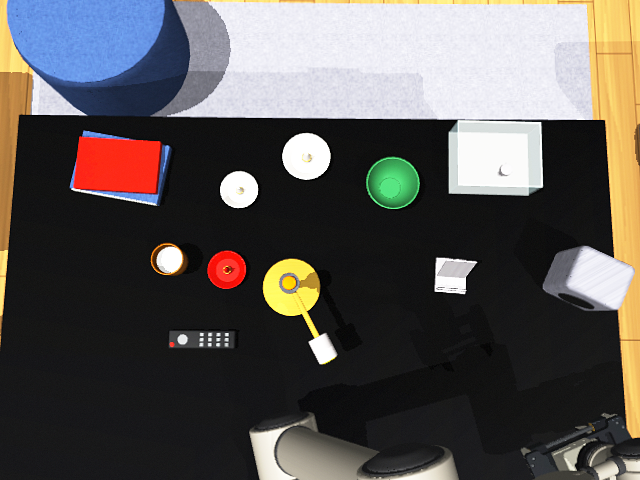

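View pics/scene0.png

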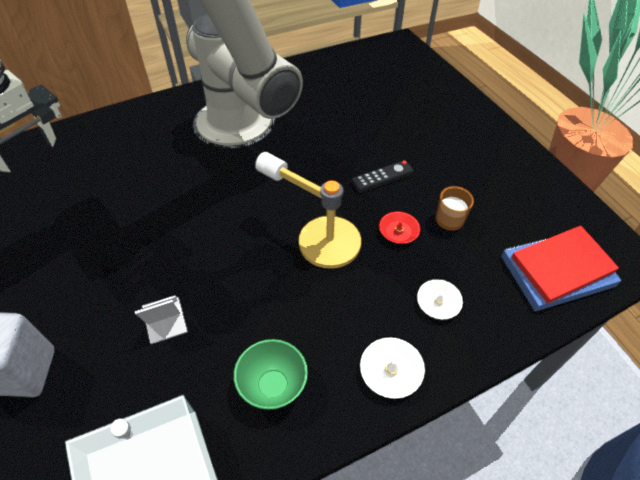

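Top view: red dish (227,270), small white dish (239,190) and large white dish (306,156). The one meant is the small white dish at (239,190), because it is not red and is the smaller of the two white ones. The lamp post is at (290,284) and its head at (322,348), pointing almost straight away from that dish. I'll confirm with a crop and refine the positions.

```bash
cat > h.py <<'E'
from cell import *
import cv2,numpy as np
def ray(p,uv):
    K=p["K"];k1=p["k1"]
    d=cv2.undistortPoints(np.array([[uv]],float),K,np.array([k1,0,0,0.]))[0,0]
    R=cv2.Rodrigues(np.array(p["rvec"],float))[0]
    return -R.T@np.ravel(p["tvec"]),R.T@np.array([d[0],d[1],1])
def atz(p,uv,z):
    c,d=ray(p,uv);return c+d*(z-c[2])/d[2]
E
python3 - <<'E'
from h import *
p=read_camera("top");im=p["pixels"]
cv2.imwrite("pics/crop.png",cv2.resize(im[120:370,170:350],None,fx=2.4,fy=2.4,interpolation=cv2.INTER_CUBIC))
hsv=cv2.cvtColor(im,cv2.COLOR_BGR2HSV)
w=((hsv[...,1]<60)&(hsv[...,2]>150)).astype(np.uint8)
n,l,st,ce=cv2.connectedComponentsWithStats(w)
for i in range(1,n):
    if st[i,4]>150 and 130<ce[i,1]<370 and 180<ce[i,0]<350:
        x,y,a,b=st[i,:4];L=[atz(p,uv,.018)for uv in((x-.5,y+b/2),(x+a-.5,y+b/2))]
        print("white",ce[i].round(1),st[i,:5],"c@z.02",atz(p,(x+a/2-.5,y+b/2-.5),.02).round(4),"width",np.linalg.norm(L[0]-L[1]).round(3),"c@.15",atz(p,ce[i],.15).round(3))
for k in range(3):
  for c in ("top","scene"):
    p=read_camera(c)
    for q in("ring_dish","switch_top","lampbar_mid","swivel_axis"):
        print(c,q,[np.round(d["point"],3).tolist() for d in mark_of(p,q) if q!="ring_dish" or abs(d["point"][0]-.754)<.03])
E
```

```text
white [306.  155.9] [ 282  133   49   47 1757] c@z.02 [0.8424 0.0152 0.02  ] width 0.123 c@.15 [0.805 0.014 0.15 ]
white [238.6 189.2] [ 220  171   38   37 1100] c@z.02 [0.756  0.1827 0.02  ] width 0.095 c@.15 [0.726 0.166 0.15 ]
white [322.2 348.4] [309 333  28  31 510] c@z.02 [ 0.368  -0.0286  0.02  ] width 0.067 c@.15 [ 0.374 -0.025  0.15 ]
top ring_dish [[0.752, 0.183, -0.001]]
top switch_top [[0.514, 0.054, 0.187]]
top lampbar_mid [[0.44, 0.01, 0.152]]
top swivel_axis [[0.512, 0.05, 0.15]]
scene ring_dish [[0.755, 0.179, 0.001]]
scene switch_top [[0.517, 0.049, 0.188]]
scene lampbar_mid [[0.444, 0.01, 0.152]]
scene swivel_axis []
top ring_dish [[0.752, 0.183, -0.002]]
top switch_top [[0.512, 0.05, 0.188]]
top lampbar_mid [[0.443, 0.014, 0.151], [0.546, -0.343, 0.001]]
top swivel_axis [[0.512, 0.05, 0.15]]
scene ring_dish [[0.757, 0.181, 0.002]]
scene switch_top [[0.515, 0.046, 0.19]]
scene lampbar_mid [[0.443, 0.01, 0.156]]
scene swivel_axis [[0.514, 0.053, 0.147]]
top ring_dish [[0.751, 0.185, -0.003]]
top switch_top [[0.51, 0.053, 0.186]]
top lampbar_mid [[0.44, 0.011, 0.152]]
top swivel_axis [[0.516, 0.057, 0.149]]
scene ring_dish [[0.754, 0.181, 0.004]]
scene switch_top [[0.513, 0.05, 0.187]]
scene lampbar_mid [[0.442, 0.012, 0.154]]
scene swivel_axis [[0.514, 0.051, 0.152]]
```

View pics/crop.png

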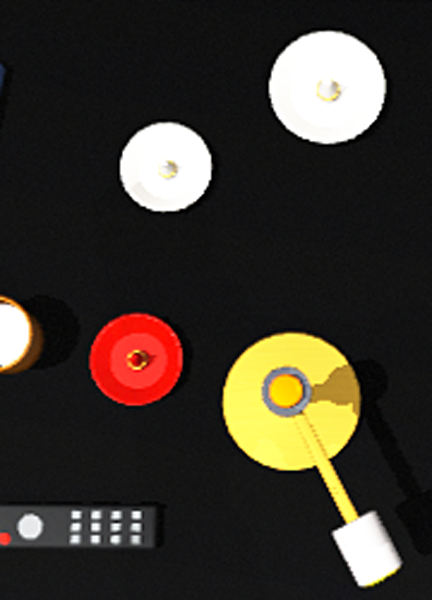

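The crop confirms it: the small white dish is at crop (166,167), 95 mm across, with a gold ring on its cone. The other white dish is 123 mm across. The axis is at (0.514,0.051) and the dish at (0.754,0.1825). The arm points at 208.8° and needs 28.7° (+180° CCW). I'll move behind the bar with the fingers closed.

Emit:
arm_command([
  {"x": 15, "y": -15, "rz": 4},
  {"x": 45, "y": -45, "rz": 10},
  {"x": 75, "y": -76, "rz": 16},
  {"x": 105, "y": -106, "rz": 22},
  {"x": 135, "y": -136, "rz": 28},
  {"x": 165, "y": -167, "rz": 34},
  {"x": 195, "y": -197, "rz": 40},
  {"x": 225, "y": -227, "rz": 46},
  {"x": 255, "y": -258, "rz": 52},
  {"x": 285, "y": -288, "rz": 58},
  {"x": 315, "y": -318, "rz": 64},
  {"x": 345, "y": -349, "rz": 70},
  {"x": 375, "y": -379, "rz": 76},
  {"x": 395, "y": -399, "rz": 81},
  {"x": 405, "y": -409.5, "rz": 83.8},
  {"x": 405, "y": -409.5, "rz": 83.8},
  {"x": 405, "y": -409.5, "rz": 83.8},
  {"x": 405, "y": -409.5, "rz": 83.8},
], hand=0, squeeze=5)

```text
invalid input
```

Emit:
arm_command([
  {"x": 15, "y": -15, "z": 0, "rx": 0, "ry": 0, "rz": 4},
  {"x": 45, "y": -45, "z": 0, "rx": 0, "ry": 0, "rz": 10},
], hand=0, squeeze=5)

```text
time: 2.65
tool_pos: [0.2253, -0.4271, 0.2919]
tool_rot: [3.141, 0.0, 0.213]
contact_force: [1.5, 0.6, -0.4]
opening: 0.0799
grip_force: 0.0
```

Emit:
arm_command([
  {"x": 26, "y": -38, "z": 0, "rx": 0, "ry": 0, "rz": 6.7},
  {"x": 52, "y": -76, "z": 0, "rx": 0, "ry": 0, "rz": 13.3},
  {"x": 79, "y": -114, "z": 0, "rx": 0, "ry": 0, "rz": 20},
  {"x": 105, "y": -152, "z": 0, "rx": 0, "ry": 0, "rz": 26.6},
  {"x": 131, "y": -190, "z": 0, "rx": 0, "ry": 0, "rz": 33.2},
  {"x": 157, "y": -228, "z": 0, "rx": 0, "ry": 0, "rz": 40},
  {"x": 183, "y": -266, "z": 0, "rx": 0, "ry": 0, "rz": 46.5},
  {"x": 210, "y": -304, "z": 0, "rx": 0, "ry": 0, "rz": 53},
  {"x": 236, "y": -342, "z": 0, "rx": 0, "ry": 0, "rz": 60},
  {"x": 262, "y": -380, "z": 0, "rx": 0, "ry": 0, "rz": 66.5},
  {"x": 280, "y": -405, "z": 0, "rx": 0, "ry": 0, "rz": 71},
  {"x": 291.3, "y": -421.8, "z": 0, "rx": 0, "ry": 0, "rz": 73.8},
  {"x": 291.3, "y": -421.8, "z": 0, "rx": 0, "ry": 0, "rz": 73.8},
  {"x": 291.3, "y": -421.8, "z": 0, "rx": 0, "ry": 0, "rz": 73.8},
  {"x": 291.3, "y": -421.8, "z": 0, "rx": 0, "ry": 0, "rz": 73.8},
  {"x": 291.3, "y": -421.8, "z": 0, "rx": 0, "ry": 0, "rz": 73.8},
])

```text
time: 4.25
tool_pos: [0.4181, 0.0481, 0.2923]
tool_rot: [3.142, -0.0, -1.07]
contact_force: [-0.4, -0.3, -0.3]
opening: 0.0001
grip_force: 0.0
```

Emit:
arm_command([
  {"x": 0, "y": 0, "z": 10, "rx": 0, "ry": 0, "rz": 0},
  {"x": 0, "y": 0, "z": 25, "rx": 0, "ry": 0, "rz": 0},
  {"x": 0, "y": 0, "z": 40, "rx": 0, "ry": 0, "rz": 0},
  {"x": 0, "y": 0, "z": 55, "rx": 0, "ry": 0, "rz": 0},
  {"x": 0, "y": 0, "z": 70, "rx": 0, "ry": 0, "rz": 0},
  {"x": 0, "y": 0, "z": 80, "rx": 0, "ry": 0, "rz": 0},
  {"x": 0, "y": 0, "z": 82.5, "rx": 0, "ry": 0, "rz": 0},
  {"x": 4, "y": 0, "z": 82.5, "rx": 0, "ry": 0, "rz": 0},
  {"x": 9, "y": 0, "z": 82.5, "rx": 0, "ry": 0, "rz": 0},
  {"x": 14, "y": 0, "z": 82.5, "rx": 0, "ry": 0, "rz": 0},
  {"x": 19, "y": 0, "z": 82.5, "rx": 0, "ry": 0, "rz": 0},
  {"x": 22, "y": 0, "z": 82.5, "rx": 0, "ry": 0, "rz": 0},
  {"x": 25, "y": 0, "z": 82.5, "rx": 0, "ry": 0, "rz": 0},
  {"x": 25, "y": 0, "z": 82.5, "rx": 0, "ry": 0, "rz": 0},
  {"x": 25, "y": 0, "z": 82.5, "rx": 0, "ry": 0, "rz": 0},
])

```text
time: 5.75
tool_pos: [0.4303, 0.0272, 0.2097]
tool_rot: [3.141, 0.0, -1.069]
contact_force: [-0.4, 0.2, -0.7]
opening: 0.0003
grip_force: 0.0
```

```bash
python3 - <<'E'
from h import *
p=read_camera("scene");cv2.imwrite("pics/s1.png",cv2.resize(p["pixels"][60:300,160:480],None,fx=2.4,fy=2.4,interpolation=cv2.INTER_CUBIC))
E
```

```text
(no output)
```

View pics/s1.png

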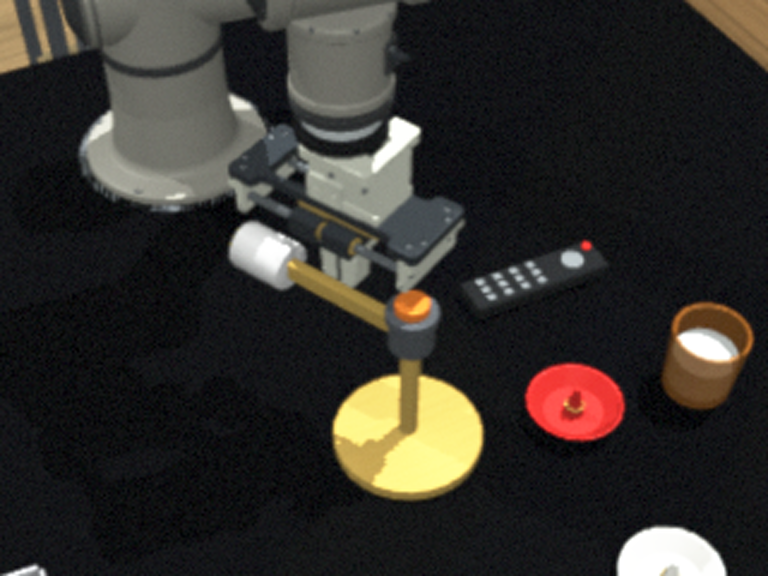

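Finger closed behind the bar at crop (345,260), clear of the lamp. Next I'll compute the arc rows in tool axes: axis at tool (+15.5, −85) once in contact.

```bash
python3 - <<'E'
import numpy as np
for f in range(1,61):
    if f%3==0 or f<6:
        a=np.radians(f);print(f,round(-15.5*np.cos(a)+85*np.sin(a)+15.5,1),round(15.5*np.sin(a)+85*np.cos(a)-85,1))
E
```

```text
1 1.5 0.3
2 3.0 0.5
3 4.5 0.7
4 6.0 0.9
5 7.5 1.0
6 9.0 1.2
9 13.5 1.4
12 18.0 1.4
15 22.5 1.1
18 27.0 0.6
21 31.5 -0.1
24 35.9 -1.0
27 40.3 -2.2
30 44.6 -3.6
33 48.8 -5.3
36 52.9 -7.1
39 56.9 -9.2
42 60.9 -11.5
45 64.6 -13.9
48 68.3 -16.6
51 71.8 -19.5
54 75.2 -22.5
57 78.3 -25.7
60 81.4 -29.1
```

Emit:
arm_command([
  {"x": 1.5, "y": 0, "z": 0, "rx": 0, "ry": 0, "rz": 0},
  {"x": 3, "y": 0, "z": 0, "rx": 0, "ry": 0, "rz": 0},
  {"x": 4.5, "y": 0, "z": 0, "rx": 0, "ry": 0, "rz": 0},
  {"x": 4.5, "y": 0, "z": 0, "rx": 0, "ry": 0, "rz": 0},
])

```text
time: 6.2
tool_pos: [0.4324, 0.0231, 0.2096]
tool_rot: [3.141, 0.0, -1.069]
contact_force: [-0.8, 0.0, -0.5]
opening: 0.0007
grip_force: 0.4
```

Emit:
arm_command([
  {"x": 1.5, "y": 0.3, "z": 0, "rx": 0, "ry": 0, "rz": -1},
  {"x": 3, "y": 0.5, "z": 0, "rx": 0, "ry": 0, "rz": -2},
  {"x": 4.5, "y": 0.7, "z": 0, "rx": 0, "ry": 0, "rz": -3},
  {"x": 6, "y": 0.9, "z": 0, "rx": 0, "ry": 0, "rz": -4},
  {"x": 9, "y": 1.2, "z": 0, "rx": 0, "ry": 0, "rz": -6},
  {"x": 13.5, "y": 1.4, "z": 0, "rx": 0, "ry": 0, "rz": -9},
  {"x": 18, "y": 1.4, "z": 0, "rx": 0, "ry": 0, "rz": -12},
  {"x": 22.5, "y": 1.1, "z": 0, "rx": 0, "ry": 0, "rz": -15},
  {"x": 27, "y": 0.6, "z": 0, "rx": 0, "ry": 0, "rz": -18},
  {"x": 31.5, "y": -0.1, "z": 0, "rx": 0, "ry": 0, "rz": -21},
  {"x": 35.9, "y": -1, "z": 0, "rx": 0, "ry": 0, "rz": -24},
  {"x": 40.3, "y": -2.2, "z": 0, "rx": 0, "ry": 0, "rz": -27},
  {"x": 44.6, "y": -3.6, "z": 0, "rx": 0, "ry": 0, "rz": -30},
])

```text
time: 7.5
tool_pos: [0.4572, -0.0144, 0.2097]
tool_rot: [3.141, 0.0, -0.542]
contact_force: [-1.2, 1.6, 1.2]
opening: 0.0002
grip_force: 1.0
```

```bash
python3 - <<'E'
from h import *
s=observe();print(s["qpos"].round(2) if hasattr(s["qpos"],"round") else s["qpos"])
for c in ("scene","top"):
    p=read_camera(c);print(c,[np.round(d["point"],3).tolist() for d in mark_of(p,"lampbar_mid")])
cv2.imwrite("pics/t2.png",p["pixels"][100:420,120:540])
E
```

```text
[-0.2   0.31  1.82 -0.    1.01  1.91]
scene [[0.475, -0.022, 0.155], [0.383, 0.261, 0.003]]
top []
```

View pics/t2.png

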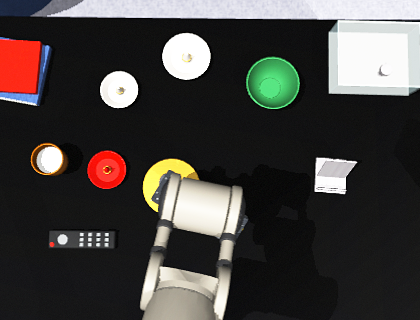

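The top view shows the gripper over the lamp, with the loose things unmoved. The bar is now at about 240° and the contact force is about 2 N, as expected. Continuing the arc.

Emit:
arm_command([
  {"x": 4.5, "y": 0.7, "z": 0, "rx": 0, "ry": 0, "rz": -3},
  {"x": 9, "y": 1.2, "z": 0, "rx": 0, "ry": 0, "rz": -6},
  {"x": 13.5, "y": 1.4, "z": 0, "rx": 0, "ry": 0, "rz": -9},
  {"x": 18, "y": 1.4, "z": 0, "rx": 0, "ry": 0, "rz": -12},
  {"x": 22.5, "y": 1.1, "z": 0, "rx": 0, "ry": 0, "rz": -15},
  {"x": 27, "y": 0.6, "z": 0, "rx": 0, "ry": 0, "rz": -18},
  {"x": 31.5, "y": -0.1, "z": 0, "rx": 0, "ry": 0, "rz": -21},
  {"x": 35.9, "y": -1, "z": 0, "rx": 0, "ry": 0, "rz": -24},
  {"x": 40.3, "y": -2.2, "z": 0, "rx": 0, "ry": 0, "rz": -27},
  {"x": 44.6, "y": -3.6, "z": 0, "rx": 0, "ry": 0, "rz": -30},
  {"x": 48.8, "y": -5.3, "z": 0, "rx": 0, "ry": 0, "rz": -33},
  {"x": 52.9, "y": -7.1, "z": 0, "rx": 0, "ry": 0, "rz": -36},
  {"x": 56.9, "y": -9.2, "z": 0, "rx": 0, "ry": 0, "rz": -39},
  {"x": 60.9, "y": -11.5, "z": 0, "rx": 0, "ry": 0, "rz": -42},
  {"x": 64.6, "y": -13.9, "z": 0, "rx": 0, "ry": 0, "rz": -45},
  {"x": 68.3, "y": -16.6, "z": 0, "rx": 0, "ry": 0, "rz": -48},
  {"x": 71.8, "y": -19.5, "z": 0, "rx": 0, "ry": 0, "rz": -51},
  {"x": 75.2, "y": -22.5, "z": 0, "rx": 0, "ry": 0, "rz": -54},
  {"x": 78.3, "y": -25.7, "z": 0, "rx": 0, "ry": 0, "rz": -57},
  {"x": 81.4, "y": -29.1, "z": 0, "rx": 0, "ry": 0, "rz": -60},
])

```text
time: 9.7
tool_pos: [0.5414, -0.0313, 0.2095]
tool_rot: [-3.141, 0.001, 0.503]
contact_force: [-2.3, 1.0, -0.5]
opening: 0.0009
grip_force: 0.9
```

```bash
python3 - <<'E'
from h import *
p=read_camera("scene");print([np.round(d["point"],3).tolist() for d in mark_of(p,"lampbar_mid")])
cv2.imwrite("pics/s3.png",p["pixels"][40:420,100:540])
print(observe()["qpos"])
E
```

```text
[[0.552, -0.022, 0.157]]
[-1.98871418e-01  4.53382922e-01  1.59494998e+00 -2.27138877e-04
  1.09299454e+00  8.69980212e-01]
```

View pics/s3.png

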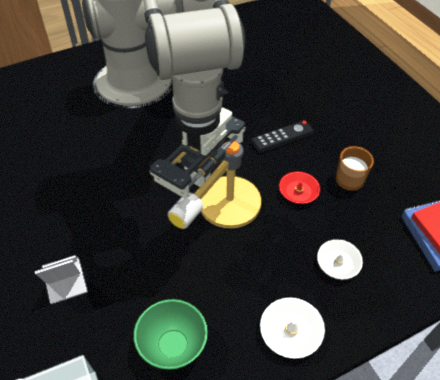

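The bar is at about 298° with the finger behind it (crop 205,180), the button is free, and the loose things haven't moved. Continuing.

Emit:
arm_command([
  {"x": 4.5, "y": 0.7, "z": 0, "rx": 0, "ry": 0, "rz": -3},
  {"x": 9, "y": 1.2, "z": 0, "rx": 0, "ry": 0, "rz": -6},
  {"x": 13.5, "y": 1.4, "z": 0, "rx": 0, "ry": 0, "rz": -9},
  {"x": 18, "y": 1.4, "z": 0, "rx": 0, "ry": 0, "rz": -12},
  {"x": 22.5, "y": 1.1, "z": 0, "rx": 0, "ry": 0, "rz": -15},
  {"x": 27, "y": 0.6, "z": 0, "rx": 0, "ry": 0, "rz": -18},
  {"x": 31.5, "y": -0.1, "z": 0, "rx": 0, "ry": 0, "rz": -21},
  {"x": 35.9, "y": -1, "z": 0, "rx": 0, "ry": 0, "rz": -24},
  {"x": 40.3, "y": -2.2, "z": 0, "rx": 0, "ry": 0, "rz": -27},
  {"x": 44.6, "y": -3.6, "z": 0, "rx": 0, "ry": 0, "rz": -30},
  {"x": 48.8, "y": -5.3, "z": 0, "rx": 0, "ry": 0, "rz": -33},
  {"x": 52.9, "y": -7.1, "z": 0, "rx": 0, "ry": 0, "rz": -36},
  {"x": 56.9, "y": -9.2, "z": 0, "rx": 0, "ry": 0, "rz": -39},
  {"x": 60.9, "y": -11.5, "z": 0, "rx": 0, "ry": 0, "rz": -42},
  {"x": 64.6, "y": -13.9, "z": 0, "rx": 0, "ry": 0, "rz": -45},
  {"x": 68.3, "y": -16.6, "z": 0, "rx": 0, "ry": 0, "rz": -48},
  {"x": 71.8, "y": -19.5, "z": 0, "rx": 0, "ry": 0, "rz": -51},
  {"x": 75.2, "y": -22.5, "z": 0, "rx": 0, "ry": 0, "rz": -54},
  {"x": 78.3, "y": -25.7, "z": 0, "rx": 0, "ry": 0, "rz": -57},
  {"x": 81.4, "y": -29.1, "z": 0, "rx": 0, "ry": 0, "rz": -60},
])

```text
time: 11.8
tool_pos: [0.5988, 0.0328, 0.2095]
tool_rot: [-3.141, 0.001, 1.549]
contact_force: [-0.7, -2.1, -0.0]
opening: 0.0005
grip_force: 0.9
```

Emit:
arm_command([
  {"x": 4.5, "y": 0.7, "z": 0, "rx": 0, "ry": 0, "rz": -3},
  {"x": 9, "y": 1.2, "z": 0, "rx": 0, "ry": 0, "rz": -6},
  {"x": 13.5, "y": 1.4, "z": 0, "rx": 0, "ry": 0, "rz": -9},
  {"x": 18, "y": 1.4, "z": 0, "rx": 0, "ry": 0, "rz": -12},
  {"x": 22.5, "y": 1.1, "z": 0, "rx": 0, "ry": 0, "rz": -15},
  {"x": 27, "y": 0.6, "z": 0, "rx": 0, "ry": 0, "rz": -18},
  {"x": 31.5, "y": -0.1, "z": 0, "rx": 0, "ry": 0, "rz": -21},
  {"x": 33, "y": -0.5, "z": 0, "rx": 0, "ry": 0, "rz": -22},
  {"x": 34.5, "y": -0.8, "z": 0, "rx": 0, "ry": 0, "rz": -23},
  {"x": 35.9, "y": -1, "z": 0, "rx": 0, "ry": 0, "rz": -24},
  {"x": 35.9, "y": -1, "z": 0, "rx": 0, "ry": 0, "rz": -24},
  {"x": 35.9, "y": -1, "z": 0, "rx": 0, "ry": 0, "rz": -24},
])

```text
time: 13.0
tool_pos: [0.599, 0.0691, 0.2097]
tool_rot: [3.141, 0.0, 1.967]
contact_force: [-0.6, -1.9, -0.6]
opening: 0.0005
grip_force: 0.4
```

```bash
cat > chk.py <<'E'
from h import *
for c in ("scene","top")*2:
    p=read_camera(c)
    for q in("lampbar_mid","switch_top","swivel_axis","ring_dish"):
        print(c,q,[(np.round(d["point"],3).tolist(),np.degrees(np.arctan2(d["point"][1]-.051,d["point"][0]-.514)).round(1)) for d in mark_of(p,q)][:2 if q!="ring_dish" else 4])
    m=[t["pixels"] for t in trace(p,"lampbar_mid")[:1]]
    if c=="top" and m:
        im=p["pixels"];hsv=cv2.cvtColor(im,cv2.COLOR_BGR2HSV)
        w=m[0]&(hsv[...,1]<70)&(hsv[...,2]>140)
        v,u=np.nonzero(w);h=atz(p,(u.mean(),v.mean()),.16);print("head white",len(u),h.round(3),np.degrees(np.arctan2(h[1]-.051,h[0]-.514)))
E
python3 - <<'E'
from chk import *
p=read_camera("top");cv2.imwrite("pics/t4.png",cv2.resize(p["pixels"][120:370,170:400],None,fx=2.4,fy=2.4))
E
```

```text
scene lampbar_mid [([0.584, 0.079, 0.154], np.float64(21.8))]
scene switch_top [([0.583, 0.083, 0.154], np.float64(24.8)), ([0.511, 0.049, 0.187], np.float64(-147.1))]
scene swivel_axis [([0.518, 0.052, 0.151], np.float64(17.4))]
scene ring_dish [([0.84, 0.01, -0.005], np.float64(-7.1)), ([0.759, 0.182, 0.004], np.float64(28.1)), ([0.554, 0.208, -0.004], np.float64(75.6))]
top lampbar_mid []
top switch_top [([0.577, 0.337, 0.001], np.float64(77.6))]
top swivel_axis [([0.765, -0.193, 0.004], np.float64(-44.2))]
top ring_dish [([0.753, 0.183, -0.004], np.float64(29.0)), ([0.836, 0.017, -0.006], np.float64(-6.1)), ([0.557, 0.206, 0.001], np.float64(74.5))]
scene lampbar_mid [([0.589, 0.083, 0.154], np.float64(23.1))]
scene switch_top [([0.513, 0.048, 0.185], np.float64(-111.8)), ([0.762, -0.192, 0.002], np.float64(-44.4))]
scene swivel_axis [([0.515, 0.053, 0.151], np.float64(68.6))]
scene ring_dish [([0.758, 0.181, -0.002], np.float64(28.1)), ([0.837, 0.013, -0.002], np.float64(-6.7)), ([0.556, 0.204, -0.001], np.float64(74.7))]
top lampbar_mid [([0.575, 0.337, 0.004], np.float64(78.0))]
top switch_top []
top swivel_axis []
top ring_dish [([0.557, 0.207, -0.004], np.float64(74.7)), ([0.752, 0.184, -0.003], np.float64(29.1)), ([0.835, 0.014, -0.003], np.float64(-6.6))]
```

View pics/t4.png

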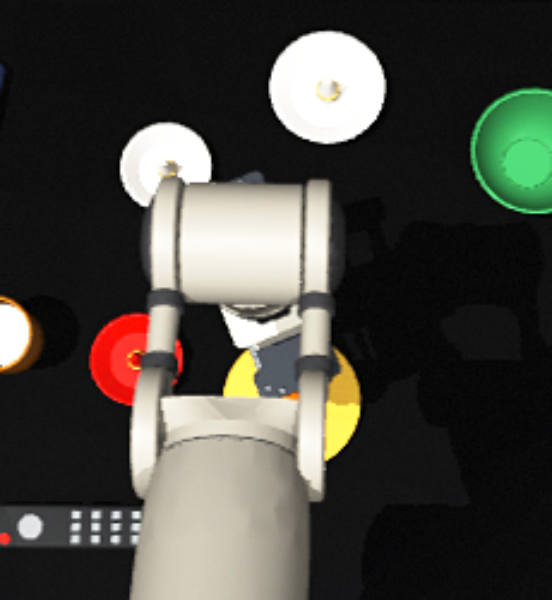

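The arm covers the lamp from above, while the scene camera gives the bar at about 22.5°, matching dead reckoning (22.8°). I'll push 6° more slowly, then back off and rise to look.

Emit:
arm_command([
  {"x": 1.5, "y": 0.3, "z": 0, "rx": 0, "ry": 0, "rz": -1},
  {"x": 3, "y": 0.5, "z": 0, "rx": 0, "ry": 0, "rz": -2},
  {"x": 4.5, "y": 0.7, "z": 0, "rx": 0, "ry": 0, "rz": -3},
  {"x": 6, "y": 0.9, "z": 0, "rx": 0, "ry": 0, "rz": -4},
  {"x": 7.5, "y": 1, "z": 0, "rx": 0, "ry": 0, "rz": -5},
  {"x": 9, "y": 1.2, "z": 0, "rx": 0, "ry": 0, "rz": -6},
  {"x": 9, "y": 1.2, "z": 0, "rx": 0, "ry": 0, "rz": -6},
  {"x": 9, "y": 1.2, "z": 0, "rx": 0, "ry": 0, "rz": -6},
  {"x": 4, "y": 1.7, "z": 0, "rx": 0, "ry": 0, "rz": -6},
  {"x": -6, "y": 2.8, "z": 0, "rx": 0, "ry": 0, "rz": -6},
  {"x": -21, "y": 4.3, "z": 0, "rx": 0, "ry": 0, "rz": -6},
  {"x": -21, "y": 4.3, "z": -20, "rx": 0, "ry": 0, "rz": -6},
  {"x": -21, "y": 4.3, "z": -50, "rx": 0, "ry": 0, "rz": -6},
  {"x": -21, "y": 4.3, "z": -80, "rx": 0, "ry": 0, "rz": -6},
  {"x": -21, "y": 4.3, "z": -80, "rx": 0, "ry": 0, "rz": -6},
  {"x": -21, "y": 4.3, "z": -80, "rx": 0, "ry": 0, "rz": -6},
])

```text
time: 15.85
tool_pos: [0.6115, 0.0504, 0.29]
tool_rot: [3.141, 0.001, 2.072]
contact_force: [0.0, -0.4, -0.7]
opening: 0.0004
grip_force: 0.0
```

```bash
sed -i 's/("scene","top")\*2/("scene","wrist")*2/' chk.py; python3 - <<'E'
from chk import *
p=read_camera("wrist");cv2.imwrite("pics/w5.png",p["pixels"])
p=read_camera("scene");cv2.imwrite("pics/s5.png",p["pixels"][40:440,100:540])
E
```

```text
scene lampbar_mid [([0.582, 0.09, 0.152], np.float64(29.9))]
scene switch_top [([0.515, 0.048, 0.188], np.float64(-72.2))]
scene swivel_axis [([0.513, 0.05, 0.151], np.float64(-135.0))]
scene ring_dish [([0.836, 0.014, -0.002], np.float64(-6.5)), ([0.553, 0.206, -0.003], np.float64(76.1)), ([0.754, 0.179, 0.002], np.float64(28.0))]
wrist lampbar_mid [([0.582, 0.087, 0.147], np.float64(27.9))]
wrist switch_top [([0.516, 0.051, 0.186], np.float64(-2.7))]
wrist swivel_axis []
wrist ring_dish [([0.553, 0.208, 0.001], np.float64(76.0)), ([0.751, 0.183, -0.001], np.float64(29.2)), ([0.835, 0.011, 0.002], np.float64(-7.1))]
scene lampbar_mid [([0.582, 0.088, 0.154], np.float64(28.5)), ([0.546, -0.34, 0.004], np.float64(-85.4))]
scene switch_top [([0.514, 0.049, 0.186], np.float64(-76.0))]
scene swivel_axis [([0.519, 0.051, 0.153], np.float64(4.8)), ([0.544, -0.342, 0.003], np.float64(-85.6))]
scene ring_dish [([0.757, 0.181, -0.001], np.float64(28.1)), ([0.837, 0.011, -0.006], np.float64(-7.1))]
wrist lampbar_mid [([0.584, 0.088, 0.147], np.float64(27.6))]
wrist switch_top [([0.513, 0.052, 0.187], np.float64(156.8))]
wrist swivel_axis []
wrist ring_dish [([0.557, 0.207, 0.0], np.float64(74.7)), ([0.752, 0.181, 0.001], np.float64(28.7)), ([0.835, 0.009, 0.0], np.float64(-7.4))]
```

View pics/s5.png

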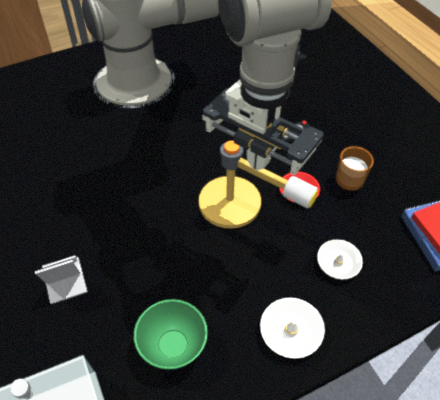

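The scene view shows the head at crop (300,190) pointing at the small white dish at (340,260), with nothing shifted. The bar is at 28.4° and the dish at 28.6°, so they're aligned. Next: over the button, then down onto it.

Emit:
arm_command([
  {"x": 8, "y": -15, "z": 0, "rx": 0, "ry": 0, "rz": 0},
  {"x": 20, "y": -37, "z": 0, "rx": 0, "ry": 0, "rz": 0},
  {"x": 32, "y": -59, "z": 0, "rx": 0, "ry": 0, "rz": 0},
  {"x": 42, "y": -78, "z": 0, "rx": 0, "ry": 0, "rz": 0},
  {"x": 46.2, "y": -85.3, "z": 0, "rx": 0, "ry": 0, "rz": 0},
  {"x": 46.2, "y": -85.3, "z": 0, "rx": 0, "ry": 0, "rz": 0},
  {"x": 46.2, "y": -85.3, "z": 0, "rx": 0, "ry": 0, "rz": 0},
  {"x": 46.2, "y": -85.3, "z": 10, "rx": 0, "ry": 0, "rz": 0},
  {"x": 46.2, "y": -85.3, "z": 20, "rx": 0, "ry": 0, "rz": 0},
  {"x": 46.2, "y": -85.3, "z": 30, "rx": 0, "ry": 0, "rz": 0},
  {"x": 46.2, "y": -85.3, "z": 35, "rx": 0, "ry": 0, "rz": 0},
  {"x": 46.2, "y": -85.3, "z": 35, "rx": 0, "ry": 0, "rz": 0},
])

```text
time: 18.35
tool_pos: [0.5138, 0.0508, 0.2535]
tool_rot: [-3.14, -0.001, 2.073]
contact_force: [-0.0, 0.3, 1.2]
opening: 0.0007
grip_force: 0.0
```

Emit:
arm_command([
  {"x": 0, "y": 0, "z": 2, "rx": 0, "ry": 0, "rz": 0},
  {"x": 0, "y": 0, "z": 4, "rx": 0, "ry": 0, "rz": 0},
  {"x": 0, "y": 0, "z": 6, "rx": 0, "ry": 0, "rz": 0},
  {"x": 0, "y": 0, "z": 7, "rx": 0, "ry": 0, "rz": 0},
  {"x": 0, "y": 0, "z": 8, "rx": 0, "ry": 0, "rz": 0},
  {"x": 0, "y": 0, "z": 8, "rx": 0, "ry": 0, "rz": 0},
  {"x": 0, "y": 0, "z": 8, "rx": 0, "ry": 0, "rz": 0},
])

```text
time: 19.05
tool_pos: [0.5142, 0.0508, 0.247]
tool_rot: [3.141, 0.0, 2.073]
contact_force: [0.5, -0.7, 3.7]
opening: 0.0006
grip_force: 1.8
```

Emit:
arm_command([
  {"x": 0, "y": 0, "z": 1, "rx": 0, "ry": 0, "rz": 0},
  {"x": 0, "y": 0, "z": 2, "rx": 0, "ry": 0, "rz": 0},
  {"x": 0, "y": 0, "z": 2, "rx": 0, "ry": 0, "rz": 0},
  {"x": 0, "y": 0, "z": 2, "rx": 0, "ry": 0, "rz": 0},
])

```text
time: 19.45
tool_pos: [0.5143, 0.0509, 0.2465]
tool_rot: [3.14, 0.001, 2.073]
contact_force: [-3.4, 0.1, 15.7]
opening: 0.0005
grip_force: 7.7
```

The button has bottomed out: 15.7 N, TCP at 0.2465. Now I'll rise straight up and check.

Emit:
arm_command([
  {"x": 0, "y": 0, "z": -3, "rx": 0, "ry": 0, "rz": 0},
  {"x": 0, "y": 0, "z": -8, "rx": 0, "ry": 0, "rz": 0},
  {"x": 0, "y": 0, "z": -20, "rx": 0, "ry": 0, "rz": 0},
  {"x": 0, "y": 0, "z": -45, "rx": 0, "ry": 0, "rz": 0},
  {"x": 0, "y": 0, "z": -70, "rx": 0, "ry": 0, "rz": 0},
  {"x": 0, "y": 0, "z": -90, "rx": 0, "ry": 0, "rz": 0},
  {"x": 0, "y": 0, "z": -90, "rx": 0, "ry": 0, "rz": 0},
  {"x": 0, "y": 0, "z": -90, "rx": 0, "ry": 0, "rz": 0},
])

```text
time: 20.25
tool_pos: [0.5138, 0.0509, 0.3344]
tool_rot: [-3.141, -0.0, 2.073]
contact_force: [-1.0, -0.9, -0.3]
opening: 0.0007
grip_force: 0.0
```

```bash
python3 - <<'E'
from chk import *
p=read_camera("scene");cv2.imwrite("pics/s6.png",p["pixels"][40:440,100:540])
E
```

```text
scene lampbar_mid [([0.582, 0.089, 0.154], np.float64(29.2))]
scene switch_top [([0.514, 0.048, 0.19], np.float64(-80.8))]
scene swivel_axis []
scene ring_dish [([0.756, 0.179, 0.001], np.float64(27.9)), ([0.841, 0.01, -0.002], np.float64(-7.2)), ([0.556, 0.205, 0.001], np.float64(74.7)), ([0.542, -0.342, 0.0], np.float64(-85.8))]
wrist lampbar_mid [([0.586, 0.09, 0.145], np.float64(28.8))]
wrist switch_top [([0.511, 0.051, 0.185], np.float64(-176.4))]
wrist swivel_axis []
wrist ring_dish [([0.753, 0.181, 0.005], np.float64(28.6)), ([0.552, 0.208, -0.002], np.float64(76.4)), ([0.836, 0.011, 0.0], np.float64(-7.1))]
scene lampbar_mid [([0.582, 0.086, 0.153], np.float64(27.7))]
scene switch_top [([0.514, 0.051, 0.191], np.float64(-14.0)), ([0.766, -0.193, -0.001], np.float64(-44.1))]
scene swivel_axis [([0.514, 0.051, 0.151], np.float64(45.0))]
scene ring_dish [([0.758, 0.18, 0.002], np.float64(27.9)), ([0.557, 0.204, -0.001], np.float64(74.3))]
wrist lampbar_mid [([0.584, 0.091, 0.15], np.float64(29.4))]
wrist switch_top [([0.511, 0.052, 0.186], np.float64(170.5))]
wrist swivel_axis []
wrist ring_dish [([0.751, 0.182, 0.002], np.float64(28.9)), ([0.55, 0.208, -0.001], np.float64(76.9)), ([0.834, 0.014, 0.0], np.float64(-6.6)), ([0.584, 0.087, 0.147], np.float64(27.1))]
```

View pics/s6.png

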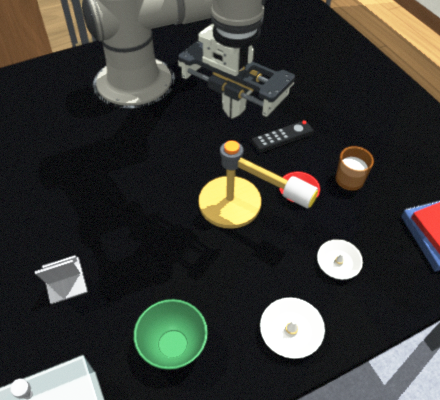

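The button is up (crop 232,147), the lamp still points at the small white dish, the gripper is clear, and everything is in place.

```bash
python3 -c "
from cell import *
print(hand_in())"
```

```text
the job is handed in; nothing more can be done
None
```

I turned the lamp to point at the small white ring dish (bar about 28.6°, dish about 28.5°), pressed the orange button fully in and let it spring back, then handed the job in at about 20 s with nothing else shifted; the hand-in gave no verdict.

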